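# Load the battery module into the sloping charging cradle and close its bail

### The arm

A 6-joint arm with a two-finger parallel gripper is mounted at the origin on the work surface. World frame = base frame: x ahead of the robot, y to its left, z up, the work surface at z = 0. Lengths are in mm, angles in degrees, forces in N, time in s.
With the tool pointing down it reaches from about 350 to 850 mm from the base axis. Payload 8.1 kg.
Tool frame: the origin (TCP) lies midway between the tips of the shut fingers; the grasp point (between the pads) lies 19 mm behind it; z points along the fingers, y is the direction in which the jaws open and shut (so a half turn about z gives the same grasp; the last joint's range is limited). The gripper opens to 85 mm and grips with 20 to 120 N. Pads are 22 mm wide; open, the fingers measure 114 mm over their backs; the gripper's body (76 mm by 85 mm) begins 54 mm behind the grasp point. The pads swing forward as they close: fully open they stand 13 mm farther back than shut.
Start: joints at [-79.607, 7.471, 85.268, -0, 87.261, -4.893], TCP at [158.208, -578.771, 231.292] pointing down, gripper open.
Joint ranges: [-169.43, 169.43], [-51.17, 129.36], [1.28, 143.12], [-76.62, 256.62], [0, 156.53], [-152.29, 152.29]. Speed limits (degrees/s): [136.94, 136.94, 159.86, 180, 180, 180].

### API

Orientations are given as [roll, pitch, yaw] about the fixed x, y, z axes, in that order (R = Rz(yaw) Ry(pitch) Rx(roll)).
In Python, from bench import telemetry, snapshot, camera_params, job gives the robot as it stands. The module is installed in compiled form; this text tells all that it offers.
- The arm moves only by the shell command python3 -m jog 'ROWS' [FORCE]. ROWS is JSON, a list that holds one entry, the list of rows, each a list of 7 numbers: the shift along the tool's x, y, z in units of 50 mm (1.0 is 50 mm), then the turn, a rotation vector about the tool's x, y, z in units of 2 pi rad (1.0 is 2 pi rad), then the opening, from 0 (shut) to 1 (fully open). In form: [[[dx, dy, dz, rx, ry, rz, claw], ...]]. A call has 1 to 12 rows; each row shifts and turns the commanded pose from where the row before left it, along the tool's axes as they then stand; what a row does not reach is not made up. A row lasts 1/8 s, in which the tool goes at most 62.5 mm and 10.7 degrees, less where a joint would pass 70% of its speed; a pose out of reach is approached as far as the arm can. A call with a number of a shift or a turn outside -1 to 1 is refused whole. A call with a gripper value outside its range is refused whole. The fingers move at their own pace and stop on an object; FORCE is the grip in N (left out, the last holds). Time passes only in rows, so rows that do not move let the fingers close. It gives the time, the measured TCP pose, the force and the opening at its end, in the units of the state.
- telemetry.sense(): the state, without advancing time (a new reading comes with each control period).
- snapshot(name): name is "side" or "top"; returns (picture, depth): 384x512x3 uint8, red, green, blue; 384x512 float32, mm along the optical axis (not along the pixel's ray), 0 where there is no reading.
- camera_params(name): a dict with "K" (3x3 intrinsics, pixels), "extrinsics" (4x4, takes a point from camera to world coordinates). Camera axes: x right, y down, z forward; pixel columns grow to the right and rows downward; lengths in mm; the calibration is good to about 2 mm. A picture is of the moment at which its call begins. camera_params takes no time and is no camera call.
- job.hand_in(): hands the job in, once; it reports no verdict.
The state is a dict: "time": time; "joint_pos": joint angles; "qd": joint speeds; "joint_efforts": joint torques, N m; "tool_pos": TCP position; "tcp_rot": TCP orientation; "ft_force": force on the tool from outside, world axes, zero at the start; "wrist_torque": the same for the moment, N m; "finger_gap": finger opening in mm.
Only numpy, scipy, OpenCV 4.12 (cv2) and the standard library are available. Lean on these libraries where they do the work, as an engineer would, in place of code of your own. Each camera call takes 0.05 s, during which the arm holds its last target. There are 200 camera calls.

### The job

Slide the narrow battery module, contacts first, fully home into the sleeve of the sloping charging cradle: feel for the mouth, because the sleeve may be clamped a little to either side, and push the module past the stiff plug inside until it stops hard, without forcing it. Then swing the steel bail over the end of the module and down until it rests in its catch. Leave the wide module and the other things on the bench where they are.

Things in the scene. Friction and masses are not known exactly. Their poses are not given: they have to be found in the camera images.
- module: The battery module to load: a block 110 long (x), 44 wide (y), 25 mm thick (z), about 0.25 kg, aluminium, with a black ribbed rear end (28 mm) and a black nose. Origin at the centre of its underside; x points to the nose. It lies flat on the 3 mm thick blue-green mat, z up, nose away from the robot within 0.5 rad.
- module_nose (a point): The centre of the module's nose face, 55 mm ahead of its origin and 12.5 mm above its underside; axes as the module's. The first 10 mm of the nose is only 39 x 20 mm (a 2.5 mm step all round), and bears the brass contacts.
- wide_module: A second battery module of the same make and colours, 110 x 58 x 25 mm: too wide for the cradle. Leave alone. Origin at the centre of its underside.
- cradle: The fixed foot of the charging cradle, black, 150 x 110 x 10 mm, on the mat (origin at z = 3 mm). Origin on its underside, vertically below the origin of the bed; the plate runs from x = -35 to +115 mm. x points away from the mouth: the mouth faces -x (towards the robot, within 0.3 rad) and up.
- bed: The cradle's fixed sloping bed, black, 84 mm wide; its top 17.5 mm below this origin. It carries the sleeve, which is clamped up to 13 mm to either side (along y) of its middle: the origin is where the centre of the sleeve's mouth would be if clamped in the middle, 85 mm above the cradle's origin. x slopes down at 30 degrees, into the sleeve; y level; z square to the slope, up.
- bed_end (a point): 104 mm along x from the bed's origin, axes the same: how deep the sleeve's rigid end lies. Grey sleeve: inside 46 (y) x 27 (z) mm, walls 4, outside 54 x 35 x 112 mm. A hidden brass plug stands up to 8 mm proud of the rigid end (may start half in); it yields only to a push of about 8 N and stays put. Home, the module's rear is 6 mm out of the mouth.
- bail (a joint): Angle of the steel bail on the sleeve; hinge along y at x = 30, z = 0 mm of the bed. 0 = closed: arms (5 mm, 32.5 mm either side of the sleeve's middle) towards the mouth, cross bar 8 mm thick 45 mm from the hinge, thumb tab mid-bar, 26 wide, 8 thick, 47 to 71 mm from the hinge. Grows swinging up and back, to 2.4; starts 1.8 to 2.25. Friction 0.07 N m: stays where left.
- speaker: Small round loudspeaker, 54 mm across, 24 mm high, on the mat; bystander.
- solder_reel: Small metal reel, 50 mm across, 22 mm high, on the mat; bystander.
- pliers: Pliers with blue handles, about 180 mm long, lying flat; bystander.
- screwdriver: Screwdriver lying on the table; bystander.
- tin: Open steel tin, 70 mm across, 40 mm high; bystander.
- tape: Roll of black tape, 72 mm across, 19 mm high; bystander.
- card_tube: Open cardboard tube, 74 mm across, 120 mm high, standing upright; bystander.
Not all that is in view belongs to the job. Leave any red or turquoise look-alike of the cradle alone.

How it is judged:
By the outcome, as a careful person would: the job done as asked, in the order asked, and still so for the second after the job is handed in, with the robot touching nothing.
It also fails if it takes over 72 s, if anything falls off the work surface, if the arm or the gripper's body presses on something with over 40 N, if the wrist force passes 120 N, or if a joint passes its speed limit or range.

## Working session

There is one attempt and no reset: what is moved stays moved. The work goes in short steps, Python scripts to look and compute and a shell command to move; the robot and the scene stay as the last step left them, time stands still between calls to the robot, and variables do not carry over. Pictures are saved under pics/ and viewed, about 8 in all and at most 12, crops included, and the job is handed in when it is done.

```bash
mkdir -p pics; ls
python3 - <<'E'
from bench import telemetry, snapshot, camera_params
import cv2, numpy as np
print(telemetry.sense())
for n in ("side","top"):
    p,d=snapshot(n); cv2.imwrite(f"pics/{n}0.png",p[:,:,::-1]); np.savez(f"{n}0.npz",p=p,d=d)
    c=camera_params(n); print(n,np.round(c["K"],1).tolist(),np.round(c["extrinsics"],3).tolist())
E
```

```text
pics
{'time': 0.0, 'joint_pos': array([-7.96059928e+01,  7.51524802e+00,  8.53297638e+01,  8.29682298e-04,
        8.72616039e+01, -4.89064311e+00]), 'qd': array([-0.04424195,  0.02902994, -0.09251991, -0.04959736, -0.05903509,
        0.00170779]), 'joint_efforts': array([ 1.09956098e-03, -5.69405329e+01, -5.00538433e+01, -2.06748257e-05,
        1.48348405e-02,  4.41100451e-05]), 'tool_pos': array([ 158.11975346, -578.21718106,  230.23833211]), 'tcp_rot': array([-1.79893843e+02, -9.91507750e-03,  1.52846008e+01]), 'ft_force': array([ 0.7224395 , -0.78407843,  0.04457259]), 'wrist_torque': array([-0.01149289, -0.03581229,  0.01796613]), 'finger_gap': 85.3886933650405}
side [[416.3, 0.0, 254.2], [0.0, 416.3, 192.1], [0.0, 0.0, 1.0]] [[-0.982, -0.142, 0.126, 325.903], [-0.189, 0.665, -0.722, 921.826], [0.019, -0.733, -0.68, 928.901], [0.0, 0.0, 0.0, 1.0]]
top [[366.9, 0.0, 256.5], [0.0, 366.9, 187.8], [0.0, 0.0, 1.0]] [[0.017, -0.991, 0.132, 320.047], [-1.0, -0.014, 0.021, -4.295], [-0.019, -0.132, -0.991, 1076.12], [0.0, 0.0, 0.0, 1.0]]
```

View pics/side0.png

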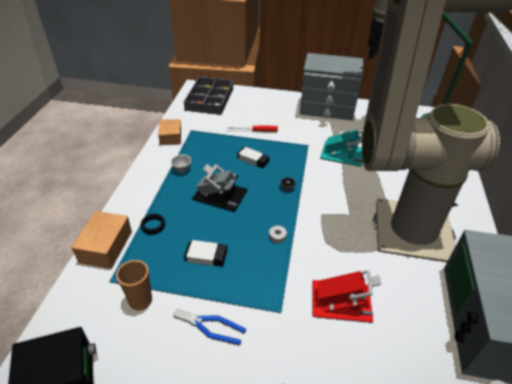

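View pics/top0.png

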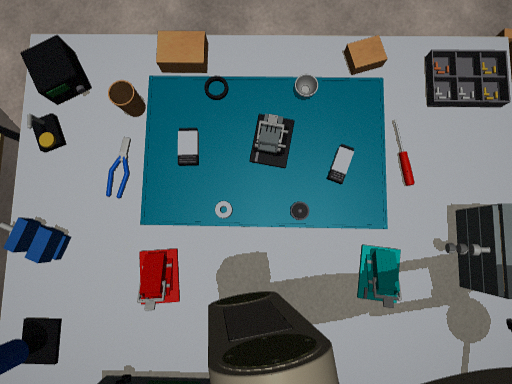

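The side view shows the narrow module near (253,157), the wide one near (206,252) and the cradle near (220,185). In the top view these are at about (341,163), (188,146) and (272,138). The red and turquoise look-alikes lie off the mat.

```bash
cat > h.py <<'E'
import numpy as np, cv2
from bench import camera_params
def cam(n):
    c=camera_params(n); return np.array(c["K"]),np.array(c["extrinsics"])
def ray(n,u,v):
    K,T=cam(n); d=T[:3,:3]@np.linalg.inv(K)@np.array([u,v,1.]); return T[:3,3],d
def plane(n,u,v,z):
    o,d=ray(n,u,v); return o+d*(z-o[2])/d[2]
def cross(p1,p2):
    (o1,d1),(o2,d2)=ray("top",*p1),ray("side",*p2)
    A=np.stack([d1,-d2],1); s=np.linalg.lstsq(A,o2-o1,rcond=None)[0]
    a,b=o1+d1*s[0],o2+d2*s[1]; return (a+b)/2,np.linalg.norm(a-b)
def proj(n,P):
    K,T=cam(n); q=K@(T[:3,:3].T@(np.array(P,float)-T[:3,3])); return q[:2]/q[2]
def cloud(n,d):
    K,T=cam(n); v,u=np.mgrid[:384,:512]; X=np.stack([(u-K[0,2])/K[0,0]*d,(v-K[1,2])/K[1,1]*d,d],-1)
    return X@T[:3,:3].T+T[:3,3]
E
python3 - <<'E'
from h import *
out=[]
for n,boxes in (("top",[(165,120,215,175),(318,138,366,190),(240,105,305,172)]),("side",[(180,235,232,272),(233,143,275,170),(188,158,252,214)])):
    z=np.load(f"{n}0.npz"); p,d=z["p"],z["d"]; C=cloud(n,d)
    hsv=cv2.cvtColor(p,cv2.COLOR_RGB2HSV)
    mat=(hsv[...,1]>120)&(hsv[...,0]>85)&(hsv[...,0]<115)
    for i,(a,b,c,e) in enumerate(boxes):
        if i<2:
            W=np.zeros(mat.shape,np.uint8); W[b:e,a:c]=(~mat)[b:e,a:c]
            w=np.zeros_like(W); w[b:e,a:c]=((hsv[...,2]>140)&(hsv[...,1]<60))[b:e,a:c]
            print(n,i,"zs",np.round(np.percentile(C[...,2][w>0],[10,50,90]),1))
            for nm,m in (("all",W),("white",w)):
                cs,_=cv2.findContours(m,cv2.RETR_EXTERNAL,cv2.CHAIN_APPROX_NONE); k=max(cs,key=cv2.contourArea)
                P=np.array([plane(n,*q[0],28)[:2] for q in k],np.float32)
                r=cv2.minAreaRect(P); print(nm,np.round(r[0],1),np.round(r[1],1),round(r[2],1))
        im=cv2.resize(p[b:e,a:c,::-1],(390,390*(e-b)//(c-a)),interpolation=cv2.INTER_CUBIC)
        if i: out.append(im[:390])
H=[np.pad(o,((0,420-o.shape[0]),(0,0),(0,0))) for o in out]
M=np.vstack([np.hstack(H[:2]),np.hstack(H[2:])]); M=cv2.resize(M,(557*1,600)); cv2.imwrite("pics/crops.png",M)
E
```

```text
top 0 zs [25.2 27.9 30.3]
all [580.2 221.6] [109.   59.3] 2.2
white [591.4 225. ] [69.7 53.4] 2.2
top 1 zs [25.8 28.1 30.4]
all [ 533.7 -224.5] [ 47.2 110.9] 69.4
white [ 545. -230.] [42.8 70.6] 69.5
side 0 zs [24.4 27.4 29.8]
all [578.3 231. ] [105.8  81.4] 2.6
white [589.6 225. ] [74.6 62.1] 2.7
side 1 zs [24.2 27.6 30. ]
all [ 534.4 -215.8] [ 77.5 109.5] 71.1
white [ 543.2 -229.5] [48.4 72.3] 70.2
```

View pics/crops.png

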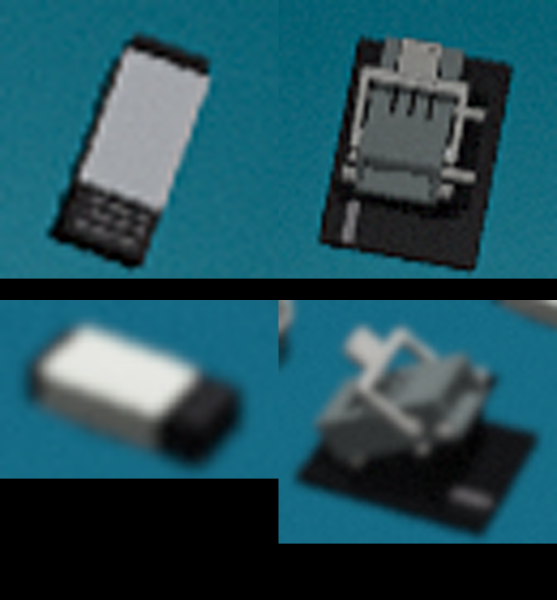

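Top-left crop: the narrow module, ribbed rear towards the robot, yaw about -20.5°. Right crops: the cradle with its mouth facing the robot and the bail open and back. Its foot corners in the full top view are about (259,114), (294,120), (286,168) and (250,162).

```bash
cat >> h.py <<'E'
def bedframe(cx,cy,yaw):
    """bed rotation and origin from cradle origin"""
    from scipy.spatial.transform import Rotation as R
    return R.from_euler('xyz',[0,30,yaw],degrees=True).as_matrix(), np.array([cx,cy,88.])
E
python3 - <<'E'
from h import *
z=np.load("top0.npz"); p,d=z["p"],z["d"]; C=cloud("top",d)
m=np.zeros(d.shape,np.uint8); hsv=cv2.cvtColor(p,cv2.COLOR_RGB2HSV)
m[105:172,240:305]=((hsv[...,2]<75))[105:172,240:305]
m=cv2.morphologyEx(m,cv2.MORPH_OPEN,np.ones((3,3)))
cs,_=cv2.findContours(m,cv2.RETR_EXTERNAL,cv2.CHAIN_APPROX_NONE); k=np.vstack(cs)
P=np.array([plane("top",*q[0],13)[:2] for q in k],np.float32); r=cv2.minAreaRect(P); print("foot",r)
for q in [(259.0,113.9),(294.5,120.2),(285.9,168.5),(250.2,161.7)]: print(np.round(plane("top",*q,13),1))
yaw=r[2]; yaw=yaw-90 if yaw>45 else yaw
c=np.array(r[0]); a=np.radians(yaw); o=c-40*np.array([np.cos(a),np.sin(a)]); print("origin",o,"yaw",yaw)
R,t=bedframe(*o,yaw)
reg=np.zeros(d.shape,bool); reg[100:172,235:310]=1
B=(C-t)@R; s=reg&(d>0)&(C[...,2]>20)
for lo in range(-10,120,10):
    q=s&(B[...,0]>=lo)&(B[...,0]<lo+10)&(abs(B[...,1])<50)&(B[...,2]>8)&(B[...,2]<26)
    if q.sum()>3: print(lo,q.sum(),"y",np.round(np.percentile(B[q][:,1],[1,50,99]),1),"z",np.round(np.median(B[q][:,2]),1))
q=s&(B[...,2]>30); print("bail high",np.round(B[q][np.argsort(-B[q][:,2])[::10]][:25],0).tolist(), C[...,2][s].max())
E
```

```text
foot ((604.4395751953125, -24.01708221435547), (109.99822998046875, 151.01258850097656), 79.96247100830078)
[685.2  14.7  13. ]
[666.8 -91.8  13. ]
[519.7 -67.1  13. ]
[538.7  38.3  13. ]
origin [565.05182314 -17.04535446] yaw -10.037528991699219
-10 4 y [-15.9  -3.8  32.3] z 17.0
0 65 y [-19.5   7.3  32.8] z 17.9
10 55 y [-19.7   6.4  32.4] z 18.2
20 52 y [-21.2   7.3  37.1] z 18.4
30 71 y [-27.8   6.   40.9] z 18.6
40 51 y [-23.6   7.9  35.9] z 18.6
50 43 y [-19.3   6.4  32. ] z 18.2
60 42 y [-18.1   6.6  32.2] z 18.0
80 15 y [-18.3  -6.6  31.6] z 18.4
90 22 y [-19.9  -6.5  33. ] z 17.6
100 22 y [-18.8  -8.2  33.3] z 17.6
110 7 y [-14.2  -5.8  33.1] z 17.9
bail high [[57.0, 15.0, 67.0], [61.0, -4.0, 65.0], [54.0, 0.0, 63.0], [54.0, 8.0, 60.0], [56.0, 2.0, 57.0], [55.0, -3.0, 55.0], [51.0, 9.0, 52.0], [51.0, 4.0, 50.0], [49.0, 6.0, 47.0], [50.0, -5.0, 46.0], [47.0, -25.0, 46.0], [48.0, -11.0, 45.0], [54.0, 31.0, 44.0], [45.0, -6.0, 43.0], [46.0, 10.0, 42.0], [46.0, -15.0, 40.0], [49.0, -12.0, 37.0], [40.0, -28.0, 31.0]] 117.43941224876914
```

Both fits agree with the given sizes:
- **Foot:** 110 × 151 mm.
- **Sleeve:** centre about +6.5 mm in y, top plane within 0.5 mm.
- **Module:** top at 28 mm, origin about (536.5, -226.7).

Next is a helper that works out the row deltas.

```bash
cat >> h.py <<'E'
from scipy.spatial.transform import Rotation as Ro
CR=(565.05,-17.05,-10.04); YS=6.5
RB,TB=bedframe(*CR)
def bedpt(x,y,z): return TB+RB@np.array([x,y,z],float)
FL=np.diag([1.,-1,-1])   # tool z = -frame z, tool x = frame x
def go(pos,R):
    """print turn (tool axes, units) then shift AFTER that turn (units)"""
    from bench import telemetry
    s=telemetry.sense(); Rc=Ro.from_euler('xyz',s["tcp_rot"],degrees=True).as_matrix()
    rv=Ro.from_matrix(Rc.T@R).as_rotvec()
    print("t",round(s["time"],2),"turn units",np.round(rv/2/np.pi,4),"deg",np.round(np.degrees(rv),2))
    print("shift after turn",np.round(R.T@(np.array(pos)-s["tool_pos"])/50,3),"| no turn",np.round(Rc.T@(np.array(pos)-s["tool_pos"])/50,3), "world",np.round(np.array(pos)-s["tool_pos"],1))
def rep():
    from bench import telemetry
    s=telemetry.sense(); print("t",round(s["time"],2),"bed xyz",np.round(RB.T@(s["tool_pos"]-TB),2),"F bed",np.round(RB.T@s["ft_force"],1),"gap",round(s["finger_gap"],1), "j",np.round(s["joint_pos"],0))
E
python3 - <<'E'
from h import *
Rm=Ro.from_euler('z',-20.5,degrees=True).as_matrix()@FL
go((494.3,-210.9,120),Rm)
print(bedpt(0,6.5,0))
E
```

```text
t 0.1 turn units [-0.0003  0.0001  0.0994] deg [-1.000e-01  2.000e-02  3.579e+01]
shift after turn [ 3.725 -9.236  2.206] | no turn [ 8.423 -5.311  2.217] world [ 336.2  367.4 -110.3]
[566.1831818  -10.64953916  88.        ]
```

```bash
python3 -m jog '[[[0,0,0,0,0,0.0249,0.8],[0,0,0,0,0,0.0249,0.8],[0,0,0,0,0,0.0249,0.8],[0,0,0,0,0,0.0249,0.8],[0.34,-0.84,0.1,0,0,0,0.8],[0.34,-0.84,0.1,0,0,0,0.8],[0.34,-0.84,0.1,0,0,0,0.8],[0.34,-0.84,0.1,0,0,0,0.8],[0.34,-0.84,0.1,0,0,0,0.8],[0.34,-0.84,0.1,0,0,0,0.8]]]' 40
python3 -m jog '[[[0.34,-0.84,0.2,0,0,0,0.8],[0.34,-0.84,0.2,0,0,0,0.8],[0.34,-0.84,0.2,0,0,0,0.8],[0.34,-0.84,0.2,0,0,0,0.8],[0.33,-0.84,0.2,0,0,0,0.8],[0,0,0,0,0,0,0.8]]]'
python3 - <<'E'
from h import *
Rm=Ro.from_euler('z',-20.5,degrees=True).as_matrix()@FL
go((494.3,-210.9,2),Rm)
E
```

```text
time: 1.35
tool_pos: [342.9, -377.3, 200.8]
tcp_rot: [-180.0, 0.0, -20.6]
ft_force: [1.6, -0.4, -0.5]
finger_gap: 68.5
time: 2.1
tool_pos: [495.7, -208.9, 149.7]
tcp_rot: [-179.9, 0.1, -20.4]
ft_force: [0.2, 0.4, -0.1]
finger_gap: 68.2
t 2.1 turn units [-0.0002  0.0004  0.0004] deg [-0.06  0.15  0.14]
shift after turn [-0.013  0.048  2.955] | no turn [-0.006  0.051  2.955] world [  -1.4   -2.  -147.7]
```

Descend, slowing at the end, and close.

```bash
python3 -m jog '[[[-0.01,0.05,0.6,0,0,0,0.75],[0,0,0.7,0,0,0,0.75],[0,0,0.7,0,0,0,0.75],[0,0,0.5,0,0,0,0.75],[0,0,0.2,0,0,0,0.75],[0,0,0.12,0,0,0,0.75],[0,0,0.08,0,0,0,0.75],[0,0,0.04,0,0,0,0.75],[0,0,0,0,0,0,0.75]]]'
python3 - <<'E'
from h import *; rep()
E
```

```text
time: 3.22
tool_pos: [494.1, -214.1, 4.8]
tcp_rot: [180.0, -0.0, -20.6]
ft_force: [1.1, 0.4, -0.6]
finger_gap: 63.9
t 3.23 bed xyz [  10.89 -206.4   -89.82] F bed [1.2 0.6 0. ] gap 63.9 j [-29.  11. 106.  -0.  62.  82.]
```

```bash
python3 -m jog '[[[0,0,0.04,0,0,0,0.3],[0,0,0,0,0,0,0.3],[0,0,0,0,0,0,0.3],[0,0,0,0,0,0,0.3]]]' 60
python3 - <<'E'
from h import *; rep()
from bench import snapshot
for n in ("side","top"):
    p,d=snapshot(n); np.savez(f"{n}1.npz",p=p,d=d)
    c=p[120:210,280:400] if n=="top" else p[110:200,210:330]
    cv2.imwrite(f"pics/{n}1.png",cv2.resize(c[:,:,::-1],(600,450),interpolation=cv2.INTER_CUBIC))
a,b=cv2.imread("pics/side1.png"),cv2.imread("pics/top1.png"); cv2.imwrite("pics/g1.png",cv2.resize(np.hstack([a,b]),(800,300)))
E
```

```text
time: 3.72
tool_pos: [494.6, -214.0, 3.1]
tcp_rot: [-180.0, -0.1, -20.6]
ft_force: [-0.2, 2.0, 5.1]
finger_gap: 43.0
t 3.73 bed xyz [  12.1  -206.24  -91.07] F bed [-3.1  1.9  4.2] gap 43.0 j [-29.  12. 106.   0.  62.  82.]
```

View pics/g1.png

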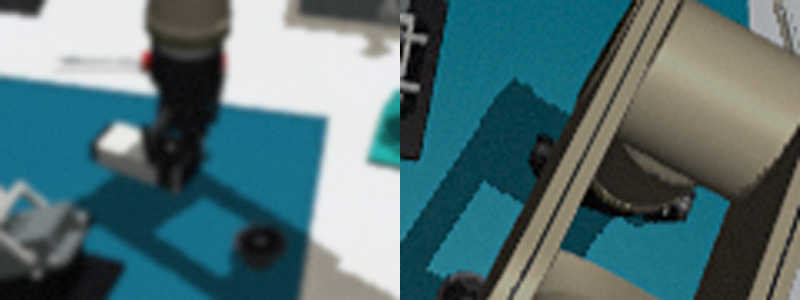

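The module is held at its rear end (gap 43 mm), nose pointing away. Lift it, then go to the pre-insertion pose.

```bash
python3 -m jog '[[[0,0,-0.2,0,0,0,0.3],[0,0,-0.5,0,0,0,0.3],[0,0,-0.8,0,0,0,0.3],[0,0,-0.8,0,0,0,0.3],[0,0,-0.8,0,0,0,0.3],[0,0,-0.4,0,0,0,0.3],[0,0,0,0,0,0,0.3]]]'
python3 - <<'E'
from h import *; rep(); go(bedpt(-134,6.5,-12.5),RB@FL)
E
```

```text
time: 4.7
tool_pos: [494.4, -214.4, 178.5]
tcp_rot: [180.0, -0.1, -20.6]
ft_force: [0.7, 0.1, -3.5]
finger_gap: 43.2
t 4.7 bed xyz [ -75.65 -206.61   60.78] F bed [ 2.3  0.3 -2.6] gap 43.2 j [-29.  -0.  99.  -0.  81.  82.]
t 4.7 turn units [-0.0076 -0.0835 -0.0286] deg [ -2.72 -30.05 -10.3 ]
shift after turn [-1.167 -4.262  1.466] | no turn [-2.495 -3.872  0.678] world [-48.7 225.  -34.3]
```

```bash
python3 -m jog '[[[0,0,0,-0.0019,-0.0209,-0.0072,0.3],[0,0,0,-0.0019,-0.0209,-0.0072,0.3],[0,0,0,-0.0019,-0.0209,-0.0071,0.3],[0,0,0,-0.0019,-0.0208,-0.0071,0.3],[-0.23,-0.5,0.1,0,0,0,0.3],[-0.23,-0.75,0.25,0,0,0,0.3],[-0.23,-0.75,0.25,0,0,0,0.3],[-0.23,-0.75,0.25,0,0,0,0.3],[-0.24,-0.75,0.25,0,0,0,0.3],[0,-0.5,0.25,0,0,0,0.3],[0,-0.26,0.11,0,0,0,0.3],[0,0,0,0,0,0,0.3]]]'
python3 - <<'E'
from h import *; rep(); go(bedpt(-134,6.5,-12.5),RB@FL)
from bench import snapshot
p,d=snapshot("side"); np.savez("side2.npz",p=p,d=d)
cv2.imwrite("pics/s2.png",cv2.resize(p[110:230,150:310,::-1],(640,480),interpolation=cv2.INTER_CUBIC))
E
```

```text
time: 6.2
tool_pos: [444.6, 11.3, 142.0]
tcp_rot: [-180.0, 30.3, -10.0]
ft_force: [0.2, 0.1, -2.7]
finger_gap: 42.8
t 6.2 bed xyz [-134.03    6.87  -15.  ] F bed [ 1.5  0.1 -2.2] gap 42.8 j [ -7.  17.  89.   2. 104.  93.]
t 6.2 turn units [0.0001 0.0008 0.0002] deg [0.03 0.29 0.06]
shift after turn [ 0.001  0.007 -0.05 ] | no turn [ 0.     0.007 -0.05 ] world [ 1.2 -0.6  2.2]
```

View pics/s2.png

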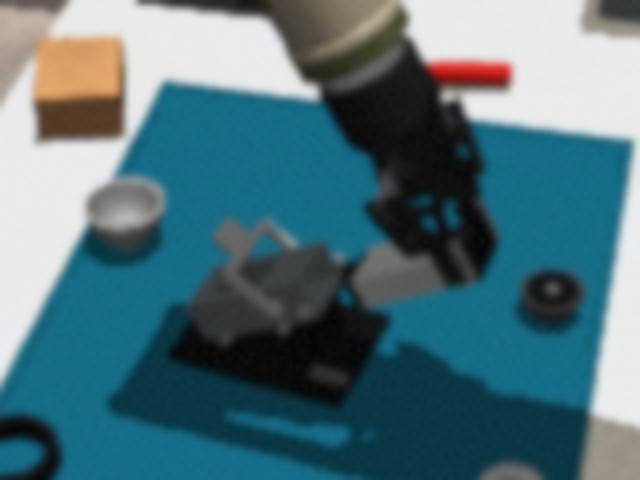

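The module is in line with the mouth; the nose is at about (350,285) in the crop and the mouth at about (335,270). Check the module's pose in the bed frame from depth.

```bash
python3 -m jog '[[[0,0,-0.05,0,0.0008,0,0.3],[0,0,0,0,0,0,0.3]]]'
python3 - <<'E'
from h import *; rep()
z=np.load("side2.npz"); C=cloud("side",z["d"]); B=(C-TB)@RB; p=z["p"]
for lo in range(-100,110,10):
    for nm,q in (("mod",(abs(B[...,1]-6)<15)&(abs(B[...,2]-13)<12)),):
        q=q&(B[...,0]>=lo)&(B[...,0]<lo+10)
        if q.sum()>3: print(lo,q.sum(),"z",np.round(np.percentile(B[q][:,2],[25,50,75]),1),"y",np.round(np.percentile(B[q][:,1],[5,95]),1))
w=(B[...,0]>-100)&(B[...,0]<-20)&(abs(B[...,1]-30)<15)&(abs(B[...,2]+1)<9)
for lo in range(-70,-20,10):
    q=w&(B[...,0]>=lo)&(B[...,0]<lo+10)
    if q.sum()>2: print("side",lo,q.sum(),np.round(np.median(B[q][:,1]),1))
w=(B[...,0]>0)&(B[...,0]<28)&(abs(B[...,1]-30)<15)&(abs(B[...,2]+1)<9)
print("sleeve side",w.sum(),np.median(B[w][:,1]))
E
```

```text
time: 6.5
tool_pos: [447.3, 9.9, 146.1]
tcp_rot: [-180.0, 29.8, -10.1]
ft_force: [-1.0, -0.1, -3.4]
finger_gap: 43.1
t 6.5 bed xyz [-133.55    6.03   -9.99] F bed [ 0.8 -0.3 -3.5] gap 43.1 j [ -7.  17.  89.   2. 104.  93.]
-90 6 z [7.7 8.  8.2] y [ 7.6 17.4]
-80 9 z [6.9 8.7 9.1] y [ 1.7 18.2]
-70 13 z [6.  7.1 7.2] y [-6.5 13.3]
-60 14 z [6.8 7.1 7.4] y [-5.4 17.6]
-50 8 z [4.3 5.7 6.6] y [-8.  18.2]
-40 6 z [4.1 4.5 4.6] y [-4.1 17.3]
-10 7 z [13.2 14.2 16. ] y [-4.4 18.9]
0 16 z [15.1 15.6 16.4] y [-7.9 17. ]
10 14 z [15.  16.6 16.8] y [-7.5 19. ]
20 11 z [15.4 16.  16.8] y [-6.7 16.4]
30 11 z [15.3 15.9 16.7] y [-5.9 18.1]
40 12 z [15.7 16.5 17. ] y [-6.8 15.7]
50 10 z [15.9 16.5 17. ] y [-5.8 14.7]
60 10 z [16.3 16.6 17.5] y [-6.6 11.1]
70 7 z [14.6 16.1 16.8] y [-4.3 20.2]
80 4 z [14.8 15.4 16. ] y [ 6.6 18.9]
90 12 z [15.1 16.2 16.8] y [-4.  18.7]
100 11 z [15.2 15.8 16.4] y [-6.1 18.3]
side -70 18 30.4
side -60 23 30.1
side -50 14 29.6
side -40 4 26.3
sleeve side 48 34.740503014712
```

The module sits level with the sleeve in y within about 0.5 mm, but it seems to droop nose-down about 2–3°. Correct that and measure again.

```bash
cat > mt.py <<'E'
from h import *
from bench import snapshot
rep()
def fit(q,B,nm):
    A=np.c_[B[q][:,:2],np.ones(q.sum())]; z=B[q][:,2]; k=np.ones(len(z),bool)
    for _ in range(3):
        s=np.linalg.lstsq(A[k],z[k],rcond=None)[0]; k=abs(z-A@s)<1.5
    print(nm,k.sum(),"slope deg",np.round(np.degrees(s[:2]),1),"z at (-5,6.5)",round(s@[-5,6.5,1],2))
def sfit(q,B,nm):
    A=np.c_[B[q][:,0],np.ones(q.sum())]; y=B[q][:,1]; k=np.ones(len(y),bool)
    for _ in range(3):
        s=np.linalg.lstsq(A[k],y[k],rcond=None)[0]; k=abs(y-A@s)<1.5
    print(nm,k.sum(),"yaw deg",round(np.degrees(s[0]),1),"y at -5",round(s@[-5,1],2))
D=[snapshot("side") for _ in range(4)]
p=D[0][0]; d=np.mean([x[1] for x in D],0); B=(cloud("side",d)-TB)@RB
V=p.max(2)
X,Y,Z=B[...,0],B[...,1],B[...,2]
fit((X>-85)&(X<-12)&(abs(Y-6.5)<17)&(abs(Z-11)<9)&(V>130),B,"module top")
fit((X>3)&(X<100)&(abs(Y-6.5)<18)&(abs(Z-16.5)<3),B,"sleeve top")
sfit((X>-80)&(X<-12)&(abs(Y-29)<6)&(Z<5)&(Z>-9)&(V>80),B,"module side")
sfit((X>3)&(X<100)&(abs(Y-34)<4)&(Z<10)&(Z>-9),B,"sleeve side")
E
python3 -m jog '[[[0,0,0,0,0.0055,0,0.3],[0,0,0.05,0,0,0,0.3],[0,0,0,0,0,0,0.3]]]'; python3 mt.py
```

```text
time: 6.88
tool_pos: [445.2, 10.9, 143.3]
tcp_rot: [-180.0, 27.9, -10.0]
ft_force: [-0.7, -0.6, -3.5]
finger_gap: 42.6
t 6.88 bed xyz [-134.12    6.67  -13.52] F bed [ 1.2 -0.7 -3.3] gap 42.6 j [ -7.  15.  91.   2. 102.  93.]
module top 0 slope deg [0. 0.] z at (-5,6.5) 0.0
sleeve top 124 slope deg [ 0.  -0.1] z at (-5,6.5) 16.09
module side 34 yaw deg 2.0 y at -5 33.05
sleeve side 93 yaw deg 0.1 y at -5 33.64
```

```bash
sed -i 's/(X>-85)&(X<-12)&(abs(Y-6.5)<17)&(abs(Z-11)<9)&(V>130)/(X>-88)\&(X<-47)\&(abs(Y-6.5)<17)\&(abs(Z-11)<9)/; s/(X>-80)&(X<-12)&(abs(Y-29)<6)&(Z<5)&(Z>-9)&(V>80)/(X>-78)\&(X<-47)\&(abs(Y-29)<4)\&(Z<5)\&(Z>-8)/' mt.py; python3 mt.py
```

```text
t 7.08 bed xyz [-133.82    6.75  -13.43] F bed [ 1.7  0.  -2.5] gap 43.2 j [ -7.  15.  91.   2. 102.  93.]
module top 58 slope deg [2.  0.3] z at (-5,6.5) 14.03
sleeve top 121 slope deg [-0.1 -0.2] z at (-5,6.5) 16.26
module side 29 yaw deg 3.0 y at -5 33.91
sleeve side 96 yaw deg 0.0 y at -5 33.83
```

```bash
cat >> mt.py <<'E'
for lo in range(-80,-34,6):
    q=(X>=lo)&(X<lo+6)&(abs(Y-6.5)<15)&(abs(Z-9)<7); r=(X>=lo)&(X<lo+6)&(abs(Y-29)<5)&(abs(Z)<6)
    print(lo,q.sum(),np.round(np.median(Z[q]),1),"|",r.sum(),np.round(np.median(Y[r]),1))
E
python3 -m jog '[[[0,0,0,0,-0.0055,0,0.3],[0,0,-0.03,0,0,0,0.3],[0,0,0,0,0,0,0.3]]]'; python3 mt.py
```

```text
time: 7.65
tool_pos: [446.5, 10.8, 144.5]
tcp_rot: [-180.0, 29.9, -10.0]
ft_force: [0.9, -0.2, -3.6]
finger_gap: 43.0
t 7.65 bed xyz [-133.6     6.74  -11.84] F bed [ 2.6 -0.1 -2.6] gap 43.0 j [ -7.  17.  89.   2. 104.  93.]
module top 54 slope deg [-0.9 -0. ] z at (-5,6.5) 10.03
sleeve top 117 slope deg [-0.2  0. ] z at (-5,6.5) 16.37
module side 32 yaw deg 2.0 y at -5 32.98
sleeve side 94 yaw deg 0.1 y at -5 33.76
-80 6 11.2 | 5 30.5
-74 8 10.9 | 6 30.5
-68 8 11.3 | 6 30.7
-62 8 10.6 | 7 30.7
-56 7 10.7 | 6 31.4
-50 7 10.6 | 4 30.9
-44 8 8.6 | 6 29.3
-38 0 nan | 0 nan
  return _methods._mean(a, axis=axis, dtype=dtype,
  ret = ret.dtype.type(ret / rcount)
```

Pitch is good within 1°, and height and lateral offset are within 1–2 mm. Bring the nose in and feel.

```bash
python3 -m jog '[[[0.2,0.02,0,0,0,0,0.3],[0.2,0,0,0,0,0,0.3],[0.15,0,0,0,0,0,0.3],[0.1,0,0,0,0,0,0.3],[0.06,0,0,0,0,0,0.3],[0,0,0,0,0,0,0.3]]]'; python3 -c "from h import *;rep()"
python3 -m jog '[[[0.04,0,0,0,0,0,0.3],[0.04,0,0,0,0,0,0.3],[0,0,0,0,0,0,0.3]]]'; python3 -c "from h import *;rep()"
```

```text
time: 8.6
tool_pos: [476.4, 4.5, 126.9]
tcp_rot: [-180.0, 29.9, -10.0]
ft_force: [0.3, 0.7, -3.3]
finger_gap: 43.3
t 8.6 bed xyz [-98.26   5.76 -11.86] F bed [ 1.8  0.7 -2.8] gap 43.3 j [ -7.  22.  84.   2. 103.  93.]
time: 8.98
tool_pos: [479.8, 3.9, 124.9]
tcp_rot: [-180.0, 29.9, -10.0]
ft_force: [-0.1, 0.1, -2.4]
finger_gap: 43.3
t 8.97 bed xyz [-94.3    5.75 -11.78] F bed [ 1.   0.1 -2.1] gap 43.3 j [ -7.  23.  84.   2. 103.  93.]
```

```bash
for i in 1 2 ; do python3 -m jog '[[[0.03,0,0,0,0,0,0.3],[0.03,0,0,0,0,0,0.3],[0,0,0,0,0,0,0.3]]]' >/dev/null; python3 -c "from h import *;rep()"; done
python3 -m jog '[[[0.03,0,0,0,0,0,0.3],[0.03,0,0,0,0,0,0.3],[0,0,0,0,0,0,0.3]]]' >/dev/null; python3 -c "from h import *;rep()"
```

```text
t 9.35 bed xyz [-91.27   5.72 -11.8 ] F bed [ 1.1 -0.7 -3.8] gap 43.0 j [ -7.  23.  83.   2. 103.  93.]
t 9.72 bed xyz [-88.25   5.74 -11.81] F bed [ 1.   0.9 -2.8] gap 43.2 j [ -7.  24.  83.   2. 103.  93.]
t 10.1 bed xyz [-87.43   5.64 -12.08] F bed [-11.7  -1.9  -0.1] gap 43.2 j [ -7.  24.  82.   2. 103.  93.]
```

Shoulder touches at x ≈ -87.4 (12 N). Search sideways gently.

```bash
for i in 1 2 ; do python3 -m jog '[[[0,0.016,0,0,0,0,0.3],[0,0,0,0,0,0,0.3]]]' >/dev/null; python3 -c "from h import *;rep()"; done; echo back;  python3 -m jog '[[[0,-0.032,0,0,0,0,0.3],[0,0,0,0,0,0,0.3]]]' >/dev/null; python3 -c "from h import *;rep()";for i in 1 2 ; do python3 -m jog '[[[0,-0.016,0,0,0,0,0.3],[0,0,0,0,0,0,0.3]]]' >/dev/null; python3 -c "from h import *;rep()"; done
```

```text
t 10.35 bed xyz [-87.34   5.37 -12.02] F bed [-11.3   1.5  -0.3] gap 43.0 j [ -7.  24.  82.   2. 103.  93.]
t 10.6 bed xyz [-87.28   5.06 -12.  ] F bed [-11.4   4.3  -0.7] gap 43.2 j [ -7.  24.  82.   2. 103.  93.]
back
t 10.85 bed xyz [-87.44   5.67 -12.05] F bed [-11.3  -1.   -0.5] gap 43.0 j [ -7.  24.  82.   2. 103.  93.]
t 11.1 bed xyz [-87.49   5.94 -12.04] F bed [-12.7  -3.2  -0.1] gap 43.1 j [ -7.  24.  82.   2. 103.  93.]
t 11.35 bed xyz [-87.55   6.19 -12.04] F bed [-13.   -5.7  -0.5] gap 43.3 j [ -7.  24.  82.   2. 103.  93.]
```

```bash
cat >> h.py <<'E'
def tq():
    from bench import telemetry
    s=telemetry.sense(); r=s["tool_pos"]; print("x,y,z",np.round(RB.T@(r-TB),2),"F",np.round(RB.T@s["ft_force"],1),"M bed",np.round(RB.T@s["wrist_torque"],2))
E
python3 -m jog '[[[-0.08,0.036,0,0,0,0,0.3],[0,0,0,0,0,0,0.3]]]' >/dev/null; python3 -c "from h import *;tq()"
python3 -m jog '[[[0,0,0,0,0,0,0.3]]]' >/dev/null; python3 -c "from h import *;tq()"
python3 -m jog '[[[0.08,0,0,0,0,0,0.3],[0,0,0,0,0,0,0.3]]]' >/dev/null; python3 -c "from h import *;tq()"
python3 -m jog '[[[0,0,0,0,0,0,0.3]]]' >/dev/null; python3 -c "from h import *;tq()"
```

```text
x,y,z [-89.23   5.54 -11.57] F [ 1.4  0.5 -3.2] M bed [ 0.03 -0.4   0.06]
x,y,z [-89.13   5.66 -11.65] F [ 1.1  0.6 -2.8] M bed [-0.02 -0.37  0.  ]
x,y,z [-87.36   5.56 -12.1 ] F [-13.1  -1.5   0.7] M bed [-0.23  1.75  0.29]
x,y,z [-87.37   5.56 -12.01] F [-13.9  -1.7   0.3] M bed [-0.21  1.83  0.24]
```

The moment (Mz with ry ≈ +25 mm) says contact is on the +y shoulder, so back off, shift towards -y and probe.

```bash
for i in 1 2; do python3 -m jog '[[[-0.08,0,0,0,0,0,0.3],[0,0.03,0,0,0,0,0.3],[0.08,0,0,0,0,0,0.3],[0.02,0,0,0,0,0,0.3],[0,0,0,0,0,0,0.3],[-0.02,0,0,0,0,0,0.3]]]' >/dev/null; python3 -c "from h import *;tq()";done
```

```text
x,y,z [-85.34   4.06 -11.84] F [ 0.9  0.3 -1.7] M bed [ 0.03 -0.31  0.02]
x,y,z [-85.15   2.63 -11.78] F [ 2.1  1.8 -3.1] M bed [ 0.22 -0.47  0.16]
```

Free at y ≈ 4.1, and starting to touch at 2.6. Set y ≈ 3.6 and go in.

```bash
python3 -m jog '[[[0,-0.018,0,0,0,0,0.3],[0.04,0,0,0,0,0,0.3],[0.06,0,0,0,0,0,0.3],[0.06,0,0,0,0,0,0.3],[0,0,0,0,0,0,0.3]]]' >/dev/null; python3 -c "from h import *;tq()"
python3 -m jog '[[[0.06,0,0,0,0,0,0.3],[0.06,0,0,0,0,0,0.3],[0,0,0,0,0,0,0.3]]]' >/dev/null; python3 -c "from h import *;tq()"
```

```text
x,y,z [-77.13   3.4  -11.86] F [ 1.1 -0.2 -1.8] M bed [-0.03 -0.32  0.01]
x,y,z [-71.18   3.46 -11.79] F [ 1.6  0.8 -2.9] M bed [-0.03 -0.38 -0.04]
```

```bash
python3 -m jog '[[[0.08,0,0,0,0,0,0.3],[0.08,0,0,0,0,0,0.3],[0.08,0,0,0,0,0,0.3],[0.08,0,0,0,0,0,0.3],[0,0,0,0,0,0,0.3]]]' >/dev/null; python3 -c "from h import *;tq()"
python3 -m jog '[[[0.08,0,0,0,0,0,0.3],[0.08,0,0,0,0,0,0.3],[0.08,0,0,0,0,0,0.3],[0.08,0,0,0,0,0,0.3],[0,0,0,0,0,0,0.3]]]' >/dev/null; python3 -c "from h import *;tq()"
```

```text
x,y,z [-55.02   3.89 -11.84] F [ 1.   4.5 -3. ] M bed [ 0.73 -0.32  0.23]
x,y,z [-39.79   4.55 -11.89] F [-2.1  7.7 -3.2] M bed [1.3  0.28 0.19]
```

```bash
python3 -m jog '[[[0,-0.03,0,0,0,0,0.3],[0,0,0,0,0,0,0.3]]]' >/dev/null; python3 -c "from h import *;tq()"
python3 -m jog '[[[0.06,0,0,0,0,0,0.3],[0.06,0,0,0,0,0,0.3],[0.06,0,0,0,0,0,0.3],[0,0,0,0,0,0,0.3]]]' >/dev/null; python3 -c "from h import *;tq()"
python3 -m jog '[[[0.06,0,0,0,0,0,0.3],[0.06,0,0,0,0,0,0.3],[0,0,0,0,0,0,0.3]]]' >/dev/null; python3 -c "from h import *;tq()"
```

```text
x,y,z [-39.37   4.8  -11.72] F [-0.   2.5 -3.3] M bed [ 0.32 -0.03 -0.  ]
x,y,z [-31.57   5.12 -11.94] F [-10.1   3.2  -2.5] M bed [ 0.52  1.34 -0.4 ]
x,y,z [-26.92   5.34 -12.21] F [-17.7   5.   -1.2] M bed [ 0.59  2.53 -0.64]
```

Resistance with the moment pointing to y ≈ -37: a finger, not the module, is meeting something beside the mouth. Back off and find what.

```bash
python3 -m jog '[[[-0.1,0,0,0,0,0,0.3],[-0.08,0,0,0,0,0,0.3],[0,0,0,0,0,0,0.3]]]' >/dev/null; python3 -c "
from h import *;tq()
z=np.load('top0.npz');B=(cloud('top',z['d'])-TB)@RB
m=(B[...,1]<-20)&(B[...,1]>-60)&(B[...,0]>-40)&(B[...,0]<60)&(B[...,2]>-30)&(z['d']>0)
C=cloud('top',z['d'])[...,2]; m&=C>30
v,u=np.where(m)
for a,b in zip(u,v): print((a,b),np.round(B[b,a]).astype(int),z['p'][b,a])
import sys
p=z['p'][128:160,250:298,::-1]; cv2.imwrite('pics/mouth.png',cv2.resize(p,(768,512),interpolation=cv2.INTER_CUBIC))
" | cut -c1-70 | head -60
```

```text
x,y,z [-30.73   5.18 -11.18] F [14.8  4.  -4.5] M bed [ 0.72 -2.33 -0.
(np.int64(282), np.int64(124)) [ 50 -22  46] [116 115 111]
(np.int64(283), np.int64(124)) [ 53 -25  44] [100 101  97]
(np.int64(282), np.int64(125)) [ 47 -23  45] [143 142 139]
(np.int64(283), np.int64(125)) [ 47 -25  46] [143 143 141]
(np.int64(284), np.int64(125)) [ 48 -28  45] [65 60 61]
(np.int64(281), np.int64(126)) [ 48 -20  40] [133 133 130]
(np.int64(282), np.int64(126)) [ 45 -23  43] [150 151 149]
(np.int64(283), np.int64(126)) [ 48 -26  41] [145 145 142]
(np.int64(282), np.int64(127)) [ 43 -24  42] [122 124 120]
(np.int64(283), np.int64(127)) [ 47 -26  39] [142 140 138]
(np.int64(282), np.int64(128)) [ 43 -24  38] [112 110 107]
(np.int64(283), np.int64(128)) [ 46 -27  35] [145 145 140]
(np.int64(282), np.int64(129)) [ 42 -25  35] [133 133 130]
(np.int64(283), np.int64(129)) [ 41 -27  37] [119 116 114]
(np.int64(282), np.int64(130)) [ 43 -25  31] [139 139 137]
(np.int64(283), np.int64(130)) [ 41 -28  34] [130 131 129]
(np.int64(280), np.int64(131)) [ 50 -20  19] [72 77 77]
(np.int64(282), np.int64(131)) [
[... 1682 characters left out ...]
53 -30 -17] [5 6 7]
(np.int64(283), np.int64(140)) [ 51 -33 -14] [13  9 16]
(np.int64(284), np.int64(140)) [ 54 -36 -17] [16 19 18]
(np.int64(285), np.int64(140)) [ 54 -39 -16] [14 15 19]
(np.int64(286), np.int64(140)) [ 58 -42 -20] [24 21 24]
(np.int64(279), np.int64(141)) [ 27 -23   3] [151 154 152]
(np.int64(280), np.int64(141)) [ 27 -25   3] [144 146 142]
(np.int64(281), np.int64(141)) [ 28 -28   3] [108 108 107]
(np.int64(282), np.int64(141)) [ 47 -31 -15] [13 14 16]
(np.int64(283), np.int64(141)) [ 50 -34 -17] [ 5 10 14]
(np.int64(284), np.int64(141)) [ 50 -36 -17] [21 21 19]
(np.int64(285), np.int64(141)) [ 50 -39 -16] [16 17 16]
(np.int64(278), np.int64(142)) [ 20 -20   5] [73 76 74]
```

View pics/mouth.png

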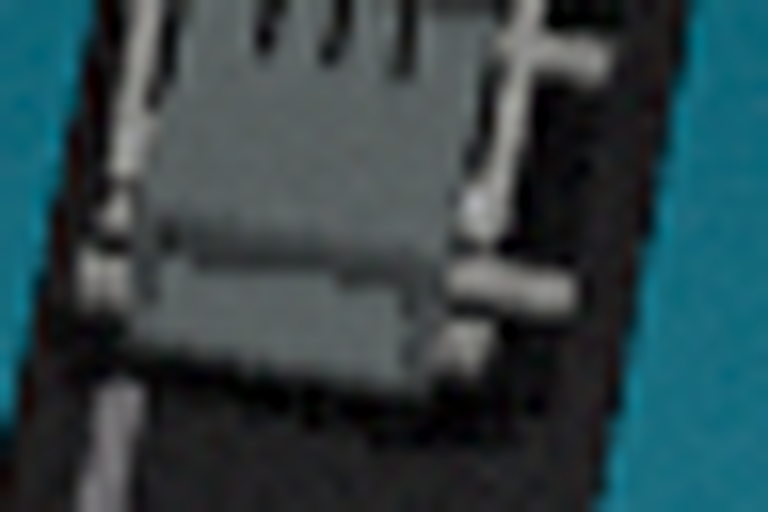

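The stubs by the mouth are catches at the sides. But pulling back also resists by 15 N, so the module is wedging. It sits about 2° yawed in the grip (the earlier side fit said +2–3°), so ease the yaw and y.

```bash
for i in 1 2 3; do python3 -m jog '[[[0.01,-0.012,0,0,0,0.002,0.3],[0,0,0,0,0,0,0.3]]]' >/dev/null; python3 -c "from h import *;tq()"; done
```

```text
x,y,z [-32.32   5.52 -11.35] F [ 3.3  2.5 -2.4] M bed [ 0.37 -0.57  0.08]
x,y,z [-32.34   6.   -11.51] F [ 2.   0.7 -2.1] M bed [ 0.22 -0.51  0.08]
x,y,z [-31.89   6.53 -11.74] F [ 1.4 -0.5 -2.7] M bed [-0.   -0.38  0.03]
```

All the side load is gone. Advance again.

```bash
for i in 1 2 3; do python3 -m jog '[[[0.04,0,0,0,0,0,0.3],[0.04,0,0,0,0,0,0.3],[0,0,0,0,0,0,0.3]]]' >/dev/null; python3 -c "from h import *;tq()"; done
```

```text
x,y,z [-27.7    6.56 -11.73] F [ 0.6 -0.2 -2.5] M bed [-0.04 -0.38 -0.  ]
x,y,z [-23.67   6.52 -11.66] F [ 2.3  0.4 -1.9] M bed [ 0.13 -0.4   0.02]
x,y,z [-19.68   6.51 -11.6 ] F [ 0.9  1.5 -3.5] M bed [ 0.35 -0.39  0.06]
```

```bash
for i in 1 2; do python3 -m jog '[[[0.04,0,0,0,0,0,0.3],[0,0,0,0,0,0,0.3]]]' >/dev/null; python3 -c "from h import *;tq()"; done
python3 - <<'E'
from h import *
from bench import snapshot
p,d=snapshot("side"); cv2.imwrite("pics/s3.png",cv2.resize(p[120:220,170:290,::-1],(720,600),interpolation=cv2.INTER_CUBIC))
E
```

```text
x,y,z [-17.8    6.5  -11.64] F [ 0.4  3.4 -3.1] M bed [ 0.57 -0.24  0.03]
x,y,z [-15.86   6.49 -11.62] F [ 0.6  5.5 -2.1] M bed [ 0.71 -0.06  0.03]
```

View pics/s3.png

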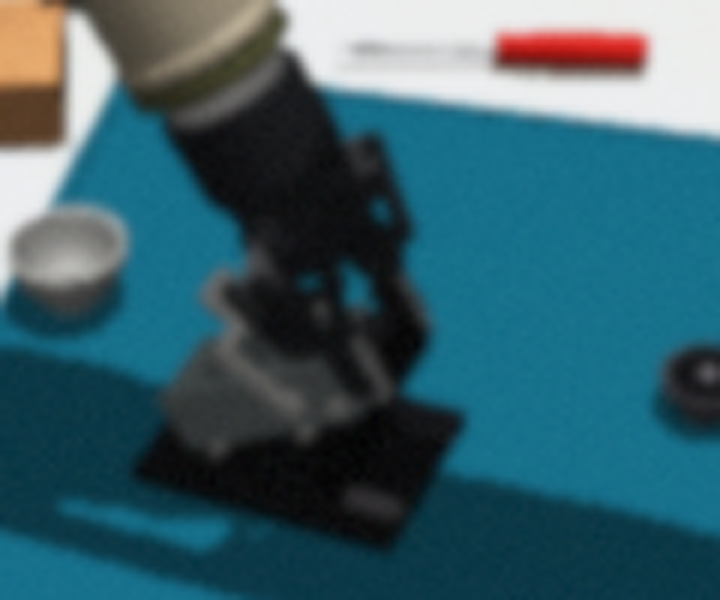

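The module is nearly in and the fingers are clear of the catches. Release, rise, go behind, shut.

```bash
python3 -m jog '[[[0,0,0,0,0,0,0.72],[0,0,0,0,0,0,0.72],[0,0,0,0,0,0,0.72],[0,0,-0.3,0,0,0,0.72],[0,0,-0.6,0,0,0,0.72],[-0.2,0,-0.3,0,0,0,0.72],[-0.5,0,0,0,0,0,0],[-0.3,0,0,0,0,0,0],[0,0,0,0,0,0,0],[0,0,0,0,0,0,0],[0,0,0,0,0,0,0]]]'
python3 - <<'E'
from h import *
tq(); go(bedpt(-60,6.5,-5),RB@FL)
from bench import snapshot
p,d=snapshot("side"); B=(cloud("side",d)-TB)@RB; X,Y,Z=B[...,0],B[...,1],B[...,2]
for lo in range(-44,8,4):
    q=(X>=lo)&(X<lo+4)&(abs(Y-6.5)<15)&(abs(Z-11)<9); print(lo,q.sum(),np.round(np.median(Z[q]),1) if q.sum() else '')
E
```

```text
time: 21.15
tool_pos: [534.1, -3.5, 162.4]
tcp_rot: [178.8, 29.9, -12.5]
ft_force: [-0.9, -1.1, 0.2]
finger_gap: 0.4
x,y,z [-65.62   7.93  47.99] F [-0.8 -1.2 -0.2] M bed [ 0.   -0.25  0.01]
t 21.15 turn units [-0.0001 -0.0003 -0.006 ] deg [-0.03 -0.12 -2.15]
shift after turn [0.112 0.029 1.06 ] | no turn [0.111 0.025 1.06 ] world [-21.5   2.4 -48.7]
-44 0 
-40 0 
-36 0 
-32 10 7.1
-28 10 8.3
-24 8 10.3
-20 4 10.4
-16 9 10.8
-12 3 11.8
-8 8 10.4
-4 10 12.6
0 8 15.3
4 7 16.2
```

Rear at x ≈ -28, as expected. Square up and lower behind it.

```bash
python3 -m jog '[[[0,0,0,0,0,-0.006,0],[0.1,0.03,0.4,0,0,0,0],[0,0,0.4,0,0,0,0],[0,0,0.2,0,0,0,0],[0,0,0.05,0,0,0,0],[0,0,0,0,0,0,0]]]'; python3 -c "from h import *;tq()"
python3 -m jog '[[[0.1,0,0,0,0,0,0],[0.1,0,0,0,0,0,0],[0.06,0,0,0,0,0,0],[0.04,0,0,0,0,0,0],[0,0,0,0,0,0,0]]]' >/dev/null; python3 -c "from h import *;tq()"
```

```text
time: 21.95
tool_pos: [512.5, -1.1, 114.9]
tcp_rot: [-180.0, 29.8, -10.0]
ft_force: [0.2, 0.7, 0.0]
finger_gap: -0.1
x,y,z [-60.72   6.51  -3.94] F [0.1 0.7 0.1] M bed [-0.02 -0.2   0.03]
x,y,z [-45.7    6.5   -4.28] F [-0.1  0.3 -0.5] M bed [ 0.05 -0.28  0.04]
```

```bash
for i in 1 2 3 4; do python3 -m jog '[[[0.04,0,0,0,0,0,0],[0.04,0,0,0,0,0,0],[0,0,0,0,0,0,0]]]' >/dev/null; python3 -c "from h import *;tq()"; done
```

```text
x,y,z [-41.72   6.53  -4.19] F [ 0.   0.  -0.8] M bed [-0.03 -0.17 -0.02]
x,y,z [-37.71   6.51  -4.2 ] F [ 0.5 -0.5 -0.1] M bed [ 0.01 -0.26  0.  ]
x,y,z [-33.68   6.52  -4.24] F [0.3 0.1 0.2] M bed [ 0.01 -0.24 -0.02]
x,y,z [-29.66   6.5   -4.19] F [-1.  -0.7 -0.2] M bed [ 0.05 -0.26  0.02]
```

```bash
for i in 1 2 3 4; do python3 -m jog '[[[0.03,0,0,0,0,0,0],[0.02,0,0,0,0,0,0],[0,0,0,0,0,0,0]]]' >/dev/null; python3 -c "from h import *;tq()"; done
```

```text
x,y,z [-27.25   6.52  -4.09] F [ 0.1  0.3 -0.3] M bed [ 0.01 -0.25  0.01]
x,y,z [-24.72   6.53  -4.12] F [ 0.3 -0.7  0.6] M bed [ 0.01 -0.24 -0.03]
x,y,z [-22.77   6.56  -4.06] F [-5.1  0.1  2.1] M bed [-0.06  0.57  0.03]
x,y,z [-20.85   6.68  -4.07] F [-9.8 -0.4  1.5] M bed [0.05 1.21 0.  ]
```

```bash
for i in 1 2 3 4; do python3 -m jog '[[[0.03,0,0,0,0,0,0],[0.01,0,0,0,0,0,0],[0,0,0,0,0,0,0]]]' >/dev/null; python3 -c "from h import *;tq()"; done
```

```text
x,y,z [-18.88   6.68  -4.05] F [-9.9 -0.1  1.7] M bed [ 0.06  1.26 -0.03]
x,y,z [-16.88   6.68  -4.04] F [-9.9  0.1  2.4] M bed [ 0.1   1.27 -0.02]
x,y,z [-15.76   6.7   -4.05] F [-15.6  -0.7   3.8] M bed [0.03 2.17 0.01]
x,y,z [-15.71   6.73  -4.06] F [-27.3   0.1   7. ] M bed [0.01 4.09 0.03]
```

Steady 10 N over about 6 mm (the plug), then a hard stop at x = -15.7. Back off, rise and check the rear.

```bash
python3 -m jog '[[[-0.1,0,0,0,0,0,0],[-0.5,0,0,0,0,0,0],[-0.6,0,-0.4,0,0,0,0],[-0.6,0,-0.6,0,0,0,0],[0,0,-0.8,0,0,0,0],[0,0,-0.8,0,0,0,0],[0,0,0,0,0,0,0]]]' >/dev/null
python3 - <<'E'
from h import *
rep()
from bench import snapshot
o=[]
for n,(a,b,c,e) in (("side",(170,140,266,220)),("top",(240,100,312,160))):
    p,d=snapshot(n); np.savez(n+"4.npz",p=p,d=d); B=(cloud(n,d)-TB)@RB; X,Y,Z=B[...,0],B[...,1],B[...,2]
    for lo in range(-30,12,3):
        q=(X>=lo)&(X<lo+3)&(abs(Y-6.5)<15)&(abs(Z-11)<9)&(d>0); print(n,lo,q.sum(),np.round(np.median(Z[q]),1) if q.sum() else '')
    o.append(cv2.resize(p[b:e,a:c,::-1],(400,333),interpolation=cv2.INTER_CUBIC))
    h=(Z>30)&(Z<75)&(X>20)&(X<100)&(abs(Y-6.5)<40)&(d>0); P=B[h]; r=np.hypot(P[:,0]-30,P[:,2]); t=r>46
    if t.sum(): print("bail ang",np.round(np.median(np.arctan2(P[t][:,2],30-P[t][:,0])),2),t.sum())
cv2.imwrite("pics/c4.png",np.hstack(o))
E
```

```text
t 27.95 bed xyz [-101.32    6.41  129.6 ] F bed [-1.1 -0.3 -0.5] gap -0.4 j [ -7.  27.  65.   2. 118.  93.]
side -30 0 
side -27 0 
side -24 0 
side -21 0 
side -18 0 
side -15 0 
side -12 3 4.0
side -9 13 7.1
side -6 10 9.8
side -3 12 14.0
side 0 3 15.9
side 3 6 16.6
side 6 4 15.6
side 9 4 15.8
bail ang 1.93 65
top -30 0 
top -27 0 
top -24 0 
top -21 0 
top -18 0 
top -15 0 
top -12 0 
top -9 0 
top -6 0 
top -3 0 
top 0 0 
top 3 0 
top 6 0 
top 9 0
```

View pics/c4.png

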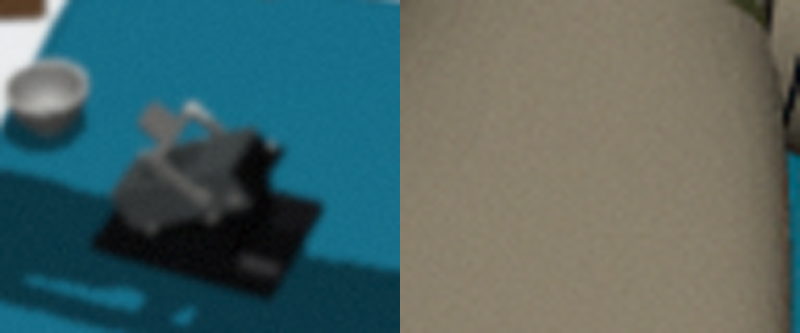

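The module's rear is at x ≈ -7 in the depth (6 mm expected), so it is home. The bail stands at 1.93 rad, with its tab at about (155,120) in the left crop. Go over and behind the tab.

```bash
python3 -m jog '[[[0.5,0,0,0,0,0,0],[0.8,0,0.1,0,0,0,0],[0.8,0,0.1,0,0,0,0],[0.8,0,0.1,0,0,0,0],[0.6,0,0.1,0,0,0,0],[0.1,0,0,0,0,0,0],[0,0,0,0,0,0,0]]]' ; python3 -c "
from h import *
rep(); go(bedpt(77,6.5,48),RB@FL)"
```

```text
time: 28.92
tool_pos: [684.2, -31.5, 140.0]
tcp_rot: [-180.0, 30.0, -10.0]
ft_force: [-0.3, -0.2, 0.2]
finger_gap: -0.0
t 28.93 bed xyz [ 77.81   6.52 105.02] F bed [-0.3 -0.2  0.1] gap -0.0 j [ -8.  57.  33.   1. 120.  93.]
t 28.93 turn units [-0.     -0.0001  0.0001] deg [-0.02 -0.04  0.02]
shift after turn [-0.016  0.     1.14 ] | no turn [-1.70e-02  1.00e-03  1.14e+00] world [-28.8   5.1 -49. ]
```

Lower behind the tab, then sweep to the upright.

```bash
python3 -m jog '[[[0,0,0.5,0,0,0,0],[0,0,0.4,0,0,0,0],[0,0,0.2,0,0,0,0],[0,0,0,0,0,0,0]]]' >/dev/null; python3 -c "from h import *;rep()"
python3 -m jog '[[[-0.12,0,0,0,0,0,0],[-0.12,0,0,0,0,0,0],[-0.12,0,0,0,0,0,0],[-0.12,0,0,0,0,0,0],[-0.12,0,0,0,0,0,0],[-0.06,0,0,0,0,0,0],[0,0,0,0,0,0,0]]]' >/dev/null; python3 -c "from h import *;rep()"
python3 -m jog '[[[-0.12,0,0,0,0,0,0],[-0.12,0,0,0,0,0,0],[-0.12,0,0,0,0,0,0],[-0.1,0,0.04,0,0,0,0],[-0.1,0,0.06,0,0,0,0],[0,0,0,0,0,0,0]]]' >/dev/null
python3 - <<'E'
from h import *
rep()
from bench import snapshot
p,d=snapshot("side"); cv2.imwrite("pics/s5.png",cv2.resize(p[125:215,170:278,::-1],(600,500),interpolation=cv2.INTER_CUBIC))
E
```

```text
t 29.43 bed xyz [77.23  6.67 51.71] F bed [ 0.  -0.4  0.1] gap 0.4 j [ -7.  53.  44.   1. 113.  93.]
t 30.3 bed xyz [44.65  6.57 51.  ] F bed [ 0.6  0.2 -0.6] gap 0.3 j [ -7.  47.  51.   1. 111.  93.]
t 31.05 bed xyz [16.51  6.57 45.99] F bed [ 0.3 -0.1 -0.3] gap 0.2 j [ -7.  42.  58.   1. 110.  93.]
```

View pics/s5.png

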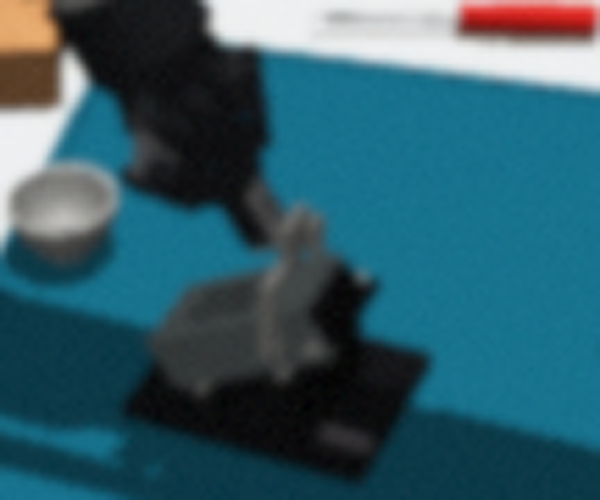

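The bail follows the fingertip, now past upright (tab at about (300,225)). Continue over the arc.

```bash
python3 -m jog '[[[-0.12,0,0.03,0,0,0,0],[-0.12,0,0.05,0,0,0,0],[-0.12,0,0.08,0,0,0,0],[-0.12,0,0.1,0,0,0,0],[-0.08,0,0.1,0,0,0,0],[-0.06,0,0.1,0,0,0,0],[0,0,0,0,0,0,0]]]' >/dev/null; python3 -c "from h import *;rep()"
python3 -m jog '[[[-0.06,0,0.1,0,0,0,0],[-0.04,0,0.1,0,0,0,0],[0,0,0,0,0,0,0]]]' >/dev/null; python3 -c "from h import *;rep()"
```

```text
t 31.98 bed xyz [-14.37   6.53  22.33] F bed [-0.4 -1.1  0.6] gap -0.1 j [ -7.  36.  67.   2. 107.  93.]
t 32.35 bed xyz [-19.21   6.55  12.25] F bed [0.1 0.7 0. ] gap 0.0 j [ -7.  35.  69.   2. 106.  93.]
```

```bash
for i in 1 2 3; do python3 -m jog '[[[-0.02,0,0.05,0,0,0,0],[-0.01,0,0.03,0,0,0,0],[0,0,0,0,0,0,0]]]' >/dev/null; python3 -c "from h import *;rep()"; done
```

```text
t 32.73 bed xyz [-20.46   6.52   8.79] F bed [-0.3 -0.3  0.6] gap -0.2 j [ -7.  35.  70.   2. 105.  93.]
t 33.1 bed xyz [-22.     6.55   4.79] F bed [-1.3 -0.3 -0.5] gap -0.0 j [ -7.  35.  70.   2. 105.  93.]
t 33.48 bed xyz [-22.04   6.54   4.47] F bed [ 2.9 -0.4 13.6] gap 0.1 j [ -7.  34.  71.   2. 104.  93.]
```

Stopped at z = 4.5 mm with 13.6 N: the tab's closed height is 4 mm. Rise clear and check.

```bash
python3 -m jog '[[[0,0,-0.2,0,0,0,0],[0,0,-0.8,0,0,0,0],[0,0,-0.9,0,0,0,0],[-0.7,0,-0.7,0,0,0,0],[-0.8,0,-0.6,0,0,0,0],[-0.6,0.6,-0.4,0,0,0,0],[0,0.9,0,0,0,0,0],[0,0.9,0,0,0,0,0],[0,0.9,0,0,0,0,0],[0,0.9,0,0,0,0,0],[0,0,0,0,0,0,0]]]' >/dev/null
python3 - <<'E'
from h import *
rep()
from bench import snapshot
o=[]
for n,(a,b,c,e) in (("side",(170,140,266,220)),("top",(240,105,312,165))):
    p,d=snapshot(n); B=(cloud(n,d)-TB)@RB; X,Y,Z=B[...,0],B[...,1],B[...,2]
    for lo in range(-48,6,6):
        q=(X>=lo)&(X<lo+6)&(abs(Y-6.5)<12)&(abs(Z-4)<16)&(d>0); print(n,lo,q.sum(),np.round(np.median(Z[q]),1) if q.sum() else '')
    o.append(cv2.resize(p[b:e,a:c,::-1],(400,333),interpolation=cv2.INTER_CUBIC))
cv2.imwrite("pics/c6.png",np.hstack(o))
E
```

```text
t 34.85 bed xyz [-129.08 -206.48  179.88] F bed [-0.1  0.4  0.4] gap 0.1 j [-24.  28.  58.  -8. 123.  74.]
side -48 6 -0.8
side -42 11 2.1
side -36 8 2.5
side -30 5 3.2
side -24 10 2.2
side -18 3 3.2
side -12 18 3.7
side -6 16 12.3
side 0 6 15.1
top -48 0 
top -42 25 3.4
top -36 14 4.6
top -30 15 4.2
top -24 16 4.8
top -18 12 4.4
top -12 10 7.3
top -6 36 6.3
top 0 28 15.2
```

View pics/c6.png

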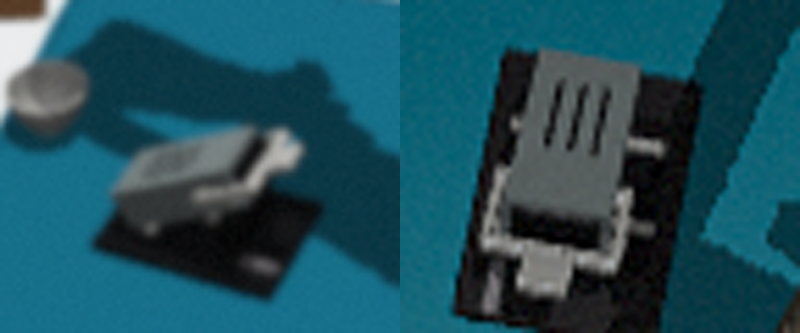

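The bail is closed over the module's end: bar and tab are flat at z ≈ 4.4 mm from x = -18 to -42, as they should be at angle 0. The robot is clear, so hand in.

```bash
python3 -c "
from bench import job; print(job.hand_in())"
```

```text
the job is handed in; nothing more can be done
None
```

The narrow module is home in the sleeve and the bail is closed over its end. I handed the job in at about 35 s on the robot's clock; no verdict was reported.

- **Insertion:** The module touched the mouth's edge once. I found the opening by feel, about 2 mm to the side.
- **Wedging:** Part-way in, the module wedged slightly because it sat about 2° askew in the grip. Resistance reached about 18 N pushing and 15 N pulling back, and went away once I corrected the angle.
- **Home:** I pushed the rear with shut fingers. The plug gave way at a steady 10 N or so over about 6 mm. The module then stopped hard, and I eased off at 27 N.
- **Bail:** It swung over with almost no force and stopped at 13.6 N.

**Last checks:**
- **Module rear:** about 7 mm out of the mouth by the side camera's depth, against 6 mm expected.
- **Bail bar and tab:** top at about 4.4 mm in the top view and 2–3 mm in the side view, which reads about 1 mm low. Closed should be 4 mm.
- **Disagreement:** the side camera's early estimates of the module's tilt and sideways position did not agree with each other. I settled them by feel.
- **Bystanders:** I never moved the tool to the wide module or the other things on the bench, but I did not take a last whole-scene picture to confirm them.

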